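# Pass a board carrier through the spring gate of a transfer track

### The arm

A 7-joint arm with a two-finger parallel gripper is mounted at the origin on a cart in front of the work surface, level with it; the furniture and walls round the work are solid. World frame = base frame: x ahead of the robot, y to its left, z up, the work surface at z = 0. Lengths are in m, angles in rad, forces in N, time in s.
With the tool pointing down it reaches from about 0.4 to 0.85 m from the base axis. Payload 4.5 kg.
Tool frame: the origin (TCP) lies at the centre of the arm's flange, where the gripper is bolted on; the fingertips stand r.tcp_to_tips ahead of it and the grasp point (between the pads) lies 147 mm ahead of it (r.tcp_to_tips is the distance from the TCP to the fingertips, in m); x points along the fingers, y is the direction in which the jaws open and shut, and the axes are right-handed (so a half turn about x gives the same grasp; the last joint's range is limited). The gripper opens to 88 mm and grips with 3 to 60 N. Pads are 18 mm wide; open, the fingers measure 123 mm over their backs; the gripper's body (75 mm by 187 mm) begins 45 mm behind the grasp point.
Start: joints at [-1.18, 0.689, -0.195, 1.565, 0.157, 0.902, -0.215], TCP at [0.218, 0.586, 0.405] pointing down, gripper open.
Joint ranges: [-3.01, 3.01], [-0.46, 2.08], [-1.47, 1.51], [0.13, 2.56], [-1, 4.14], [0.04, 2.09], [-2.66, 2.66]. Speed limits (rad/s): [2.57, 2.57, 3.14, 3.14, 3.14, 3.14, 3.14].

### API

Orientations are given as a unit quaternion [x, y, z, w].
In Python, from plant import r, eyes gives the robot as it stands.
- The arm moves only by the tool carry_out, never from a script. Its argument "targets" is text: rows parted by semicolons, each of 5 numbers parted by spaces: the opening, from 0 (shut) to 1 (fully open), then the shift along the tool's x, y, z in mm, then the turn about the tool's x in rad. A call has 1 to 20 rows; each row shifts and turns the commanded pose from where the row before left it, along the tool's axes as they then stand; what a row does not reach is not made up. A row lasts 1/12 s, in which the tool goes at most 41.7 mm and 7.16 degrees, less where a joint would pass 70% of its speed; a pose out of reach is approached as far as the arm can. A call is refused whole if a number of a shift passes 41.7 or a number of a turn 0.125, either way. A call with a gripper value outside its range is refused whole. The fingers move at their own pace and stop on an object; "force" is the grip in N (left out, the last holds). Time passes only in rows, so rows that do not move let the fingers close. It gives the time, the measured TCP pose, the force and the opening at its end, in the units of the state.
- r.get_state(): the state, without advancing time (a new reading comes with each control period).
- eyes.snapshot(name): name is "scene" or "top" or "wrist"; returns (picture, depth): 420x560x3 uint8, blue, green, red; 420x560 float32, m along the optical axis (not along the pixel's ray), 0 where there is no reading.
- eyes.camera_params(name): a dict with "intrinsics" (3x3 intrinsics, pixels), "rvec" (rotation vector, rad) and "tvec" (3), from world to camera coordinates, as OpenCV has them; the wrist camera has in their place "T_tool_cam" (4x4, takes a point from camera to tool coordinates, whose origin is the TCP and whose axes are the tool frame's). Camera axes: x right, y down, z forward; pixel columns grow to the right and rows downward; lengths in m; the calibration is good to about 2 mm. A picture is of the moment at which its call begins: read the wrist's pose just before it. camera_params takes no time and is no camera call.
- r.finish_job(): hands the job in, once; it reports no verdict.
The state is a dict: "clock": time; "q": joint angles; "qd": joint speeds; "joint_torque": joint torques, N m; "tool_pos": TCP position; "eef_rot": TCP orientation; "contact_force": force on the tool from outside, world axes, zero at the start; "moment": the same for the moment, N m; "opening": opening from 0.0 (shut) to 1.0 (fully open).
Only numpy, scipy, OpenCV 4.12 (cv2) and the standard library are available. Lean on these libraries where they do the work, as an engineer would, in place of code of your own. Each camera call takes 0.05 s, during which the arm holds its last target.

### The job

A steel carrier with a small blue circuit board waits on the aluminium transfer track, in front of the red spring gate that keeps waiting boards apart from the test position behind it. Press the yellow release bar beside the track down with one fingertip and keep it down, so that the gate stays sunk below the track, while your other finger pushes the carrier by its upright back plate over the gate and fully home against the end stop; then let go, so that the gate springs up again behind the carrier. Only push the carrier, never lift or tip it, do not touch its board, do not let gate and carrier bump or rub, and leave the things lying around alone.

Things in the scene. Friction and masses are not known exactly. Their poses are not given: they have to be found in the camera images.
- track: Fixed aluminium track. Origin on the bench under the gate, on its centre line; +x = direction of travel, +y left, z up. Bed 45 mm above the bench from x -175 (open end) to +105 mm, slot for the gate at x 0. Black rails 6 mm high at y +-31.5 to +-39.5 mm. End stop: buffer faces at x +92 mm. Gate hinge: line along x at y -58 mm, 35 mm above the bench; its bearing blocks reach y -66 mm.
- gate_hinge (a joint): Angle of gate and release bar, one rigid frame hinged along the track's right side: 0 = gate fully up (rest), grows as the bar is pressed, hard stop 0.30 rad. From 0.22 rad on the gate is wholly below the bed and a carrier can pass; hold at about 0.25. A spring (2 N at the bar at rest, 4 N when pressed) drives it back up when let go.
- bar_top (a point): Yellow release bar left of the left rail, 197 mm long (x -161 to +36 mm of the track), 21 mm wide. Point: middle of its top face (x -62.5 mm of the track). Held at 0.25 rad: top level, 57 mm above the bench, centre line at y +55 mm of the track. At rest: top 84 mm above the bench, tilted 0.25 rad, centre line y +46 mm. A fingertip can slide along it.
- gate: Gate frame: the red gate leaf, a 5 mm thick plate across the track at x 0 that at rest stands 1 mm (right) to 16 mm (left) above the bed, with the yellow release bar and its arms. Origin on the hinge line at x 0 of the track.
- carrier: Loose dark steel carrier, 70 x 60 mm, 0.15 to 0.34 kg. Origin: middle of its underside; +x = nose, toward the gate. Base 6 mm thick; upright back plate at x -35 to -31 mm, 52 mm wide, top 34 mm above the underside: push on its rear face, x -35. Starts with its nose 15 to 40 mm before the gate. Fully home: origin at x +57 mm of the track, nose on the buffers, rear end 22 mm past the gate.
- board: Blue circuit board, 37 x 45 mm, its parts up to 23 mm above the carrier's underside, screwed onto the carrier (part of it) in front of the back plate. Origin at the middle of its underside. Not to be touched.
- usb_stick: Orange memory stick, 18 x 54 x 8 mm, loose on the bench; a bystander. Origin at the middle of its underside.
- heatsink: Black finned heat sink, 40 x 40 x 22 mm, loose on the bench; a bystander. Origin at the middle of its underside.
- esd_brush: Black brush, 24 x 138 x 12 mm, loose on the bench; a bystander. Origin at the middle of its underside.
- board_black: Large green circuit board, 62 x 90 x 12 mm, loose on the bench; a bystander. Origin at the middle of its underside.

How it is judged:
By the outcome, as a careful person would: the job done as asked, in the order asked, and still so for the second after the job is handed in, with the robot touching nothing.
It also fails if it takes over 56 s, if anything falls off the work surface, if the arm or the gripper's body presses on something with over 40 N, if the wrist force passes 120 N, or if a joint passes its speed limit or range.

## Working session

There is one attempt and no reset: what is moved stays moved. The work goes in short steps, Python scripts to look and compute and a tool call to move; the robot and the scene stay as the last step left them, time stands still between calls to the robot, and variables do not carry over. Pictures are saved under pics/ and viewed, and the job is handed in when it is done.

Besides the shell and the picture viewer there is one more tool, called after ">>>" by a JSON object that holds its "op" and its "data", one argument or row to a line. carry_out: Moves the arm, as the interface text tells. Its arguments: {"type":"object","properties":{"targets":{"type":"string"},"force":{"type":"number"}},"required":["targets"]}

```bash
ls; mkdir -p pics
python3 - <<'E'
from plant import r, eyes
import cv2,numpy as np
s=r.get_state();print(s['clock'],s['tool_pos'],s['eef_rot'],s['opening'],r.tcp_to_tips)
for n in ["scene","top"]:
    p,d=eyes.snapshot(n);cv2.imwrite(f"pics/{n}0.png",p);np.save(f"pics/{n}0.npy",d);print(n,eyes.camera_params(n))
print(eyes.camera_params("wrist"))
E
```

```text
pics
0.0 [0.21821478 0.58532305 0.40389926] [ 0.12479659  0.69595781 -0.12609287  0.69582263] 0.9988643784055702 0.166
scene {'intrinsics': array([[435.43575623,   0.        , 283.54573323],
       [  0.        , 435.43575623, 212.79792718],
       [  0.        ,   0.        ,   1.        ]]), 'rvec': array([ 1.84750202, -2.08021081,  0.50251125]), 'tvec': array([-0.01448184,  0.52873739,  0.90294296])}
top {'intrinsics': array([[495.38906011,   0.        , 279.4686317 ],
       [  0.        , 495.38906011, 207.66309001],
       [  0.        ,   0.        ,   1.        ]]), 'rvec': array([ 2.12884074, -2.15078797,  0.22661638]), 'tvec': array([-0.10866277,  0.58225735,  0.95397507])}
{'intrinsics': array([[321.31956576,   0.        , 279.43518986],
       [  0.        , 321.31956576, 213.74884203],
       [  0.        ,   0.        ,   1.        ]]), 'T_tool_cam': array([[-7.17897573e-04, -2.68880548e-01,  9.63173263e-01,
         1.96675180e-02],
       [ 9.99999735e-01, -8.02935430e-05,  7.22931208e-04,
         5.78741721e-04],
       [-1.17045546e-04,  9.63173528e-01,  2.68880535e-01,
        -6.99482557e-02],
       [ 0.00000000e+00,  0.00000000e+00,  0.00000000e+00,
         1.00000000e+00]])}
```

View pics/scene0.png

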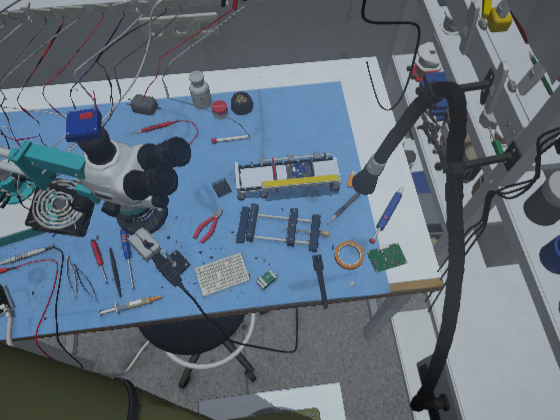

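View pics/top0.png

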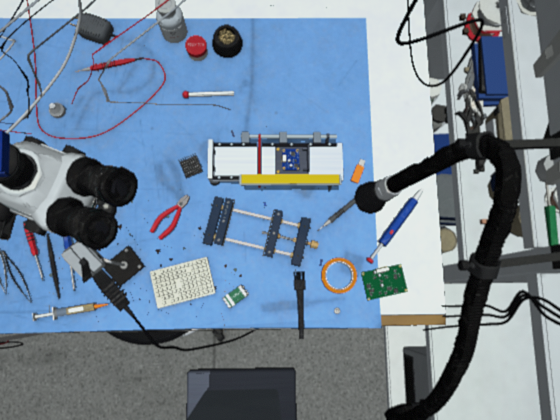

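```bash
cat > h.py <<'E'
import numpy as np,cv2
from plant import r,eyes
def RT(n):
    c=eyes.camera_params(n);return c['intrinsics'],cv2.Rodrigues(c['rvec'])[0],np.array(c['tvec'])
def ray(n,u,v,z):
    K,R,t=RT(n);d=R.T@np.linalg.inv(K)@[u,v,1];o=-R.T@t
    return o+d*(z-o[2])/d[2]
def pt(n,u,v,dep):
    K,R,t=RT(n);return R.T@(np.linalg.inv(K)@[u,v,1]*dep-t)
def proj(n,P):
    K,R,t=RT(n);p=K@(R@np.array(P)+t);return p[:2]/p[2]
E
python3 - <<'E'
from h import *
np.set_printoptions(precision=4,suppress=True)
for n in ["scene","top"]:
    K,R,t=RT(n);print(n,-R.T@t)
    for P in [[0,0,0],[.218,.586,.4],[.218,.586,.24],[.5,0,0],[.6,0,0],[.6,.1,0]]: print(P,proj(n,P))
D=np.load('pics/top0.npy')
for u,v in [(210,179),(208,142),(340,180),(293,160),(240,180),(260,150),(343,140),(370,195),(400,185),(450,147),(505,190),(480,260),(340,212),(330,140)]:
    print((u,v),D[v,u],pt("top",u,v,D[v,u]))
p=cv2.imread('pics/top0.png');cv2.imwrite('pics/topz.png',cv2.resize(p[115:215,190:390],None,fx=4,fy=4,interpolation=cv2.INTER_CUBIC))
p=cv2.imread('pics/scene0.png');cv2.imwrite('pics/scenez.png',cv2.resize(p[130:230,200:400],None,fx=4,fy=4,interpolation=cv2.INTER_CUBIC))
E
```

```text
scene [ 0.0552 -0.0221  1.0448]
[0, 0, 0] [276.562  467.7766]
[0.218, 0.586, 0.4] [-157.096   364.9966]
[0.218, 0.586, 0.24] [-74.2259 378.4607]
[0.5, 0, 0] [255.2577 246.3943]
[0.6, 0, 0] [251.9846 212.3819]
[0.6, 0.1, 0] [214.8879 216.2963]
top [ 0.3995 -0.0837  1.0461]
[0, 0, 0] [223.0412 510.0231]
[0.218, 0.586, 0.4] [-304.1487  463.0639]
[0.218, 0.586, 0.24] [-183.0588  428.0629]
[0.5, 0, 0] [224.8539 250.5938]
[0.6, 0, 0] [225.1795 203.9875]
[0.6, 0.1, 0] [178.2654 204.326 ]
(210, 179) 1.0155798 [0.642  0.0271 0.0541]
(208, 142) 1.0134975 [0.716  0.0304 0.0697]
(340, 180) 0.98996747 [ 0.6306 -0.2354  0.0863]
(293, 160) 1.0219901 [ 0.6799 -0.1437  0.0599]
(240, 180) 0.9881716 [ 0.6327 -0.0357  0.0822]
(260, 150) 1.0333307 [ 0.7044 -0.0757  0.0507]
(343, 140) 1.0956141 [ 0.7422 -0.2589 -0.    ]
(370, 195) 0.90878505 [ 0.5839 -0.2777  0.1616]
(400, 185) 0.8191539 [ 0.5813 -0.3083  0.2532]
(450, 147) 0.6947661 [ 0.6052 -0.3447  0.3853]
(505, 190) 0.59973955 [ 0.525  -0.3751  0.4682]
(480, 260) 0.63458765 [ 0.4445 -0.3594  0.4175]
(340, 212) 1.0486989 [ 0.5777 -0.2439  0.0171]
(330, 140) 1.094625 [ 0.7422 -0.23    0.0001]
```

View pics/topz.png

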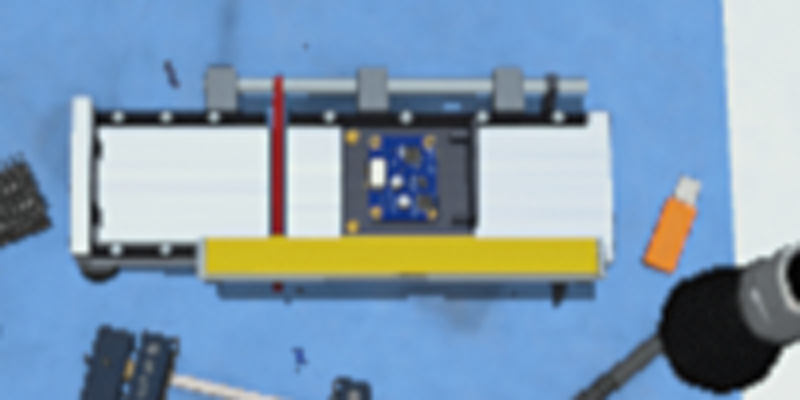

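View pics/scenez.png

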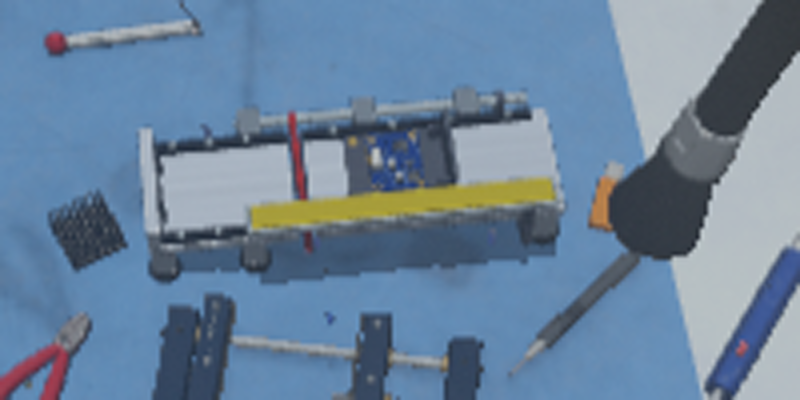

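```bash
cat >> h.py <<'E'
def yellow(n,p):
    h=cv2.cvtColor(p,cv2.COLOR_BGR2HSV);m=cv2.inRange(h,(22,150,90),(34,255,255))
    c=max(cv2.findContours(m,0,2)[0],key=cv2.contourArea);return m,c
E
python3 - <<'E'
from h import *
from scipy.spatial.transform import Rotation as Ro
np.set_printoptions(precision=4,suppress=True)
s=r.get_state();print(Ro.from_quat(s['eef_rot']).as_matrix())
for n in ["top","scene"]:
    p=cv2.imread(f'pics/{n}0.png');D=np.load(f'pics/{n}0.npy')
    m,c=yellow(n,p);b=cv2.minAreaRect(c);bx=cv2.boxPoints(b);print(n,b)
    v,u=np.nonzero(cv2.drawContours(np.zeros(m.shape,np.uint8),[c],-1,1,-1))
    P=np.array([ray(n,a,e,.084) for a,e in zip(u,v)]);print('mean ray',P.mean(0),P.min(0),P.max(0))
    Q=np.array([pt(n,a,e,D[e,a]) for a,e in zip(u,v) if D[e,a]>0]);print('mean depth',np.median(Q,0))
    w,V=np.linalg.eigh(np.cov(P[:,:2].T));ax=V[:,1]*np.sign(V[1,1]);print('axis',ax,np.arctan2(ax[1],ax[0]), 'len',np.ptp(P[:,:2]@ax),'wid',np.ptp(P[:,:2]@[-ax[1],ax[0]]))
    # pose
    c0=P.mean(0)[:2];left=np.array([-ax[1],ax[0]]);O=c0+62.5e-3*ax-46e-3*left
    print('track origin',O)
    for nm,X in dict(gateL=(0,.0315,.061),gateR=(0,-.0315,.046),endL=(-.175,.0395,.045),endR=(-.175,-.0395,.045),stopL=(.092,.0315,.051),stopR=(.092,-.0315,.051)).items():
        W=np.r_[O+X[0]*ax+X[1]*left,X[2]]; print(nm,W,'px',proj(n,W), [proj(k,W).round(1) for k in("top","scene")])
E
```

```text
[[-0.0004  0.3492  0.937 ]
 [-0.0015  0.937  -0.3492]
 [-1.     -0.0016  0.0001]]
top ((290.0, 178.0), (8.0, 96.0), 90.0)
mean ray [ 0.6352 -0.1355  0.084 ] [ 0.627  -0.2321  0.084 ] [ 0.6444 -0.0398  0.084 ]
mean depth [ 0.635  -0.1358  0.0853]
axis [0.0061 1.    ] 1.5647363272455446 len 0.1922859392912537 wid 0.01645630797895159
track origin [ 0.6816 -0.0733]
gateL [ 0.6501 -0.0731  0.061 ] px [258.8334 174.0832] [array([258.8, 174.1]), array([276.5, 182.1])]
gateR [ 0.7131 -0.0735  0.046 ] px [258.9408 146.6837] [array([258.9, 146.7]), array([274.2, 165.3])]
endL [ 0.641 -0.248  0.045] px [342.9304 179.7487] [array([342.9, 179.7]), array([341.8, 181.5])]
endR [ 0.72   -0.2485  0.045 ] px [341.8123 143.3644] [array([341.8, 143.4]), array([336.9, 157.1])]
stopL [0.6506 0.0189 0.051 ] px [214.1939 175.2602] [array([214.2, 175.3]), array([242. , 187.4])]
stopR [0.7136 0.0185 0.051 ] px [214.7063 145.8656] [array([214.7, 145.9]), array([240.4, 167.5])]
scene ((299.9667053222656, 180.16012573242188), (5.190799713134766, 74.52505493164062), 84.4006576538086)
mean ray [ 0.6339 -0.1327  0.084 ] [ 0.6267 -0.2297  0.084 ] [ 0.6429 -0.0366  0.084 ]
mean depth [ 0.6333 -0.1325  0.085 ]
axis [0.0054 1.    ] 1.5654340428279543 len 0.1931567111558353 wid 0.015567730640783872
track origin [ 0.6803 -0.0705]
gateL [ 0.6488 -0.0703  0.061 ] px [275.5064 182.6307] [array([257.5, 174.7]), array([275.5, 182.6])]
gateR [ 0.7118 -0.0706  0.046 ] px [273.199  165.8199] [array([257.6, 147.3]), array([273.2, 165.8])]
endL [ 0.6398 -0.2453  0.045 ] px [340.8916 181.9382] [array([341.6, 180.3]), array([340.9, 181.9])]
endR [ 0.7188 -0.2457  0.045 ] px [335.9601 157.5793] [array([340.5, 143.9]), array([336. , 157.6])]
stopL [0.6492 0.0217 0.051 ] px [240.9646 187.968 ] [array([212.8, 175.9]), array([241., 188.])]
stopR [0.7122 0.0213 0.051 ] px [239.3814 168.0259] [array([213.3, 146.5]), array([239.4, 168. ])]
```

Run:
```python
from h import *
np.set_printoptions(precision=3,suppress=True,linewidth=200)
H={}
for n in ["top","scene"]:
    D=np.load(f'pics/{n}0.npy');K,R,t=RT(n)
    v,u=np.mgrid[0:420,0:560];d=D.ravel()
    P=(np.linalg.inv(K)@np.c_[u.ravel(),v.ravel(),np.ones(d.size)].T*d).T-t
    P=(P@R)[d>0]
    for X in P:
        k=(int(np.floor(X[0]/.05)),int(np.floor(X[1]/.05)))
        H[k]=max(H.get(k,-9),X[2])
print('cols y:',[round(.05*j,2) for j in range(12,-11,-1)])
for i in range(18,3,-1): print(round(i*.05,2),' '.join('%4d'%round(100*H[(i,j)]) if (i,j) in H else '   .' for j in range(12,-11,-1)))
O=np.array([.681,-.072]);
for n,px in [("top",[(309.5,138),(309.5,172)]),("top",[(275.7,148),(275.7,172)])]:
    for u,v in px:
        for z in (.079,.051): print(n,u,v,z,ray(n,u,v,z))
D=np.load('pics/top0.npy')
for v in (155,160,165):
  print([round(float(pt("top",u,v,D[v,u])[2]*1000)) for u in range(270,322)])
p=cv2.imread('pics/top0.png');cv2.imwrite('pics/topzz.png',cv2.resize(p[140:182,250:325],None,fx=10,fy=10,interpolation=cv2.INTER_NEAREST))
p=cv2.imread('pics/scene0.png');cv2.imwrite('pics/scenezz.png',cv2.resize(p[150:192,265:340],None,fx=10,fy=10,interpolation=cv2.INTER_NEAREST))
```

```text
cols y: [0.6, 0.55, 0.5, 0.45, 0.4, 0.35, 0.3, 0.25, 0.2, 0.15, 0.1, 0.05, 0.0, -0.05, -0.1, -0.15, -0.2, -0.25, -0.3, -0.35, -0.4, -0.45, -0.5]
0.9    1    1    0    6    1    1    1    2    2    1    1    4    4    4    1    1    1    1    1    1    0    3   33
0.85    .    1    1   45   48   48   48   48   48   47   47   46   46   45   45    1    1    1    1    1    0    7   41
0.8    4    .   11   45   51   51   48   48   48   48   47   47   49   49    1    1    1    1    1    1    0   17   45
0.75    .    .   33   34   43   44   42   44   46   47   53   46   48   50    1    1    1    1    1   46   45   40   46
0.7   13   10   29   41   44   44   43   45   46   44   46   46   28    6    6    7    8   58   51   48    0   52   52
0.65   10   18   31   33   32   37   36   40   41   42   45   35    7    5    6    7    8   56   51    1    0   51   56
0.6    9    4   26   33   35   35   33   45   44   34    1    2    7    9    9    9    9    9   24   43   44   43   60
0.55    4    4   21   24   35   35   35   45   45   38   39   36    5    5    4    5    2    2   25   44   47   52   64
[... 1107 characters left out ...]
2 0.079 [ 0.65  -0.107  0.079]
top 275.7 172 0.051 [ 0.657 -0.108  0.051]
[46, 43, 46, 47, 43, 52, 53, 53, 50, 52, 50, 54, 59, 71, 70, 68, 58, 61, 58, 59, 58, 60, 59, 62, 60, 61, 61, 59, 62, 51, 50, 53, 51, 51, 50, 52, 52, 70, 77, 80, 45, 47, 45, 44, 46, 47, 44, 45, 48, 45, 46, 45]
[46, 46, 47, 48, 46, 49, 52, 51, 50, 49, 49, 54, 62, 70, 67, 68, 61, 62, 69, 69, 68, 61, 60, 60, 61, 63, 60, 63, 59, 53, 53, 52, 52, 52, 51, 52, 54, 63, 77, 79, 44, 45, 45, 43, 45, 47, 48, 46, 46, 47, 47, 46]
[46, 46, 48, 47, 42, 48, 48, 54, 49, 51, 51, 52, 57, 60, 63, 60, 62, 60, 59, 63, 67, 64, 59, 59, 62, 66, 62, 59, 61, 49, 52, 54, 52, 54, 52, 53, 53, 62, 77, 78, 46, 48, 44, 45, 47, 44, 44, 46, 47, 45, 43, 51]
```

View pics/topzz.png

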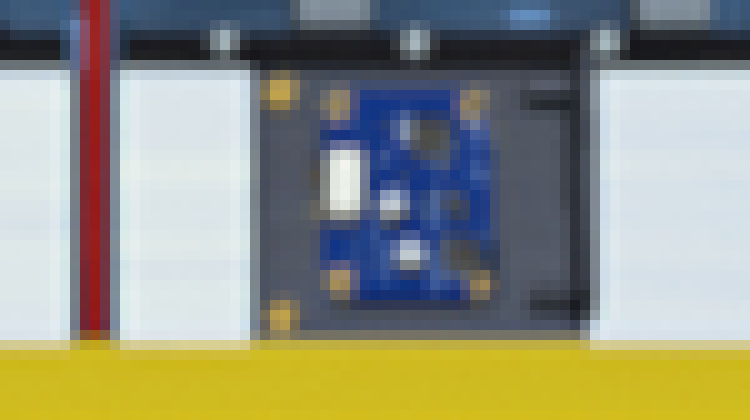

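View pics/scenezz.png

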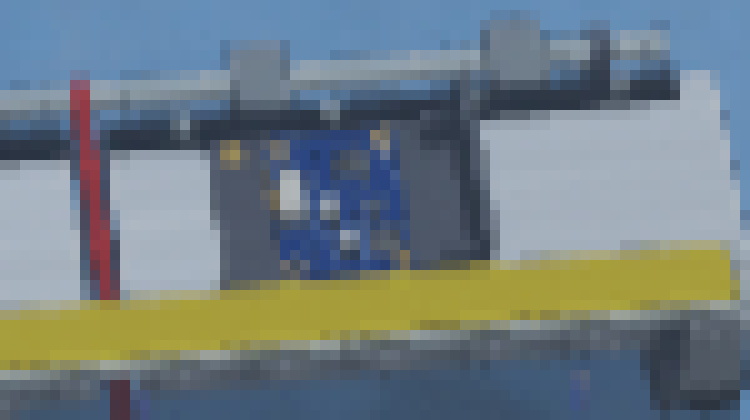

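>>> {"op": "carry_out", "data": {
  "targets": "0.455 -20 0 0 0.122;0.455 -20 0 0 0.122;0.455 -20 0 0 0.122;0.455 -20 0 0 0.122;0.455 -20 0 0 0.122;0.455 -20 0 0 0.122;0.455 -20 0 0 0.122;0.455 -20 0 0 0.122;0.455 -20 0 0 0.122;0.455 -20 0 0 0.122;0.455 0 0 0 0",
  "force": 20
}}

```text
clock: 1.02
tool_pos: [0.2184, 0.586, 0.6085]
eef_rot: [0.505, 0.499, -0.5, 0.497]
contact_force: [0.4, 1.1, -0.1]
opening: 0.457
```

>>> {"op": "carry_out", "data": {
  "targets": "0.455 0 12 28 0;0.455 0 12 28 0;0.455 0 12 28 0;0.455 0 12 28 0;0.455 0 12 28 0;0.455 0 12 28 0;0.455 0 12 28 0;0.455 0 12 28 0;0.455 0 12 28 0;0.455 0 12 28 0;0.455 0 0 0 0"
}}

```text
clock: 1.93
tool_pos: [0.3389, 0.2989, 0.6042]
eef_rot: [-0.502, -0.495, 0.504, -0.498]
contact_force: [-0.0, 0.3, -0.2]
opening: 0.457
```

>>> {"op": "carry_out", "data": {
  "targets": "0.455 0 8 28 0;0.455 0 8 28 0;0.455 0 8 28 0;0.455 0 8 28 0;0.455 0 8 28 0;0.455 0 8 28 0;0.455 0 8 28 0;0.455 0 8 28 0;0.455 0 8 28 0;0.455 0 8 28 0;0.455 0 4 28 0;0.455 0 4 28 0;0.455 0 4 28 0;0.455 0 4 28 0;0.455 0 0 0 0"
}}

```text
clock: 3.18
tool_pos: [0.4299, -0.0924, 0.6042]
eef_rot: [-0.502, -0.496, 0.504, -0.498]
contact_force: [-0.5, -0.5, 0.4]
opening: 0.455
```

>>> {"op": "carry_out", "data": {
  "targets": "0.455 28 0 0 0;0.455 28 0 0 0;0.455 28 0 0 0;0.455 28 0 0 0;0.455 28 0 0 0;0.455 28 0 0 0;0.455 28 0 0 0;0.455 28 0 0 0;0.455 28 0 0 0;0.455 28 0 0 0;0.455 0 0 0 0"
}}

```text
clock: 4.1
tool_pos: [0.4288, -0.0864, 0.3208]
eef_rot: [-0.499, -0.502, 0.503, -0.496]
contact_force: [0.1, -0.3, -0.3]
opening: 0.455
```

Run:
```python
from h import *
for n in ["wrist","top","scene"]:
    p,d=eyes.snapshot(n);cv2.imwrite(f"pics/{n}1.png",p)
```

```text
(no output)
```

View pics/wrist1.png

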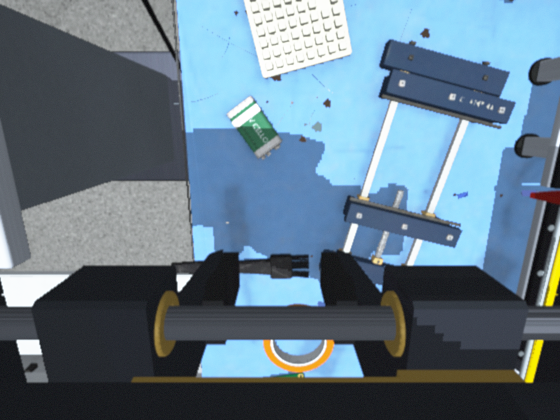

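View pics/scene1.png

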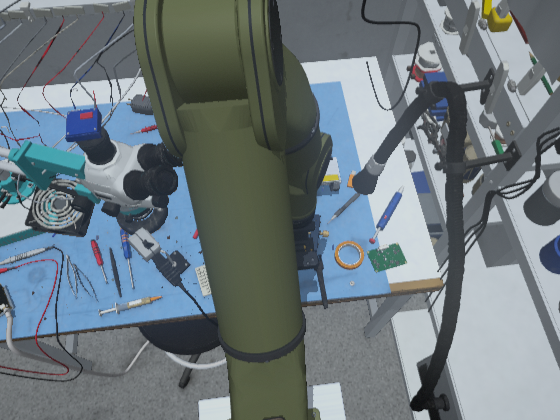

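View pics/top1.png

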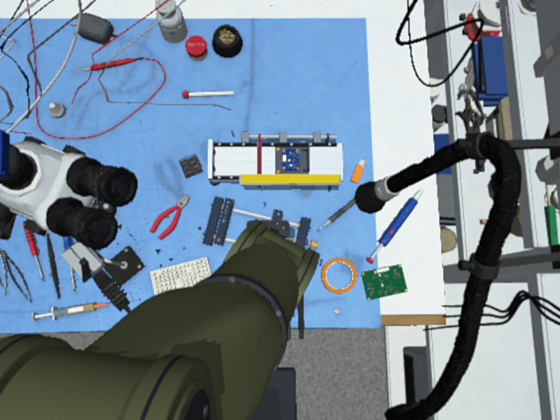

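>>> {"op": "carry_out", "data": {
  "targets": "0.455 0 25 8 0;0.455 0 25 8 0;0.455 0 25 8 0;0.455 0 25 8 0;0.455 0 25 8 0;0.455 0 25 8 0;0.455 0 25 8 0;0.455 0 25 8 0;0.455 0 25 8 0;0.455 0 0 8 0;0.455 0 0 0 0"
}}

```text
clock: 5.17
tool_pos: [0.6553, -0.1705, 0.3268]
eef_rot: [-0.502, -0.497, 0.502, -0.5]
contact_force: [-0.7, -0.9, -0.5]
opening: 0.458
```

Run:
```python
from h import *
from scipy.spatial.transform import Rotation as Ro
s=r.get_state();print(s['tool_pos'],Ro.from_quat(s['eef_rot']).as_matrix().round(4),s['q'])
for n in ["wrist","top","scene"]:
    p,d=eyes.snapshot(n);cv2.imwrite(f"pics/{n}2.png",p);np.save(f"pics/{n}2.npy",d)
```

```text
[ 0.65527789 -0.17054027  0.32675404] [[ 0.0029  1.     -0.0065]
 [-0.0031 -0.0065 -1.    ]
 [-1.      0.0029  0.0031]] [ 0.02225476  0.87234922  0.32870427  1.48094636 -0.33511342  0.84040301
  0.45906791]
```

View pics/wrist2.png

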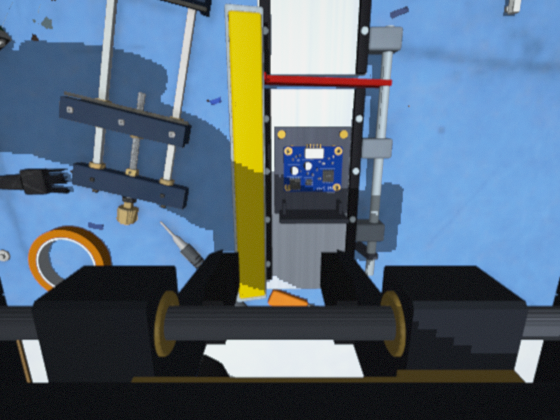

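View pics/scene2.png

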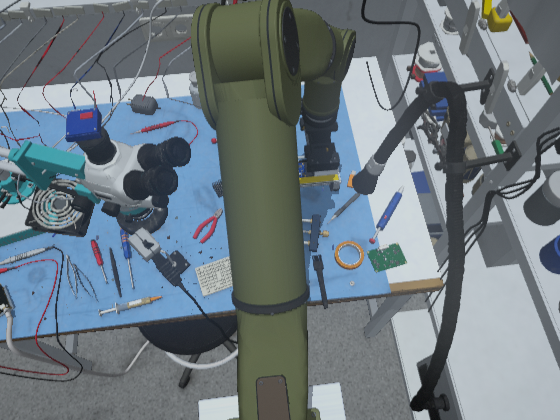

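View pics/top2.png

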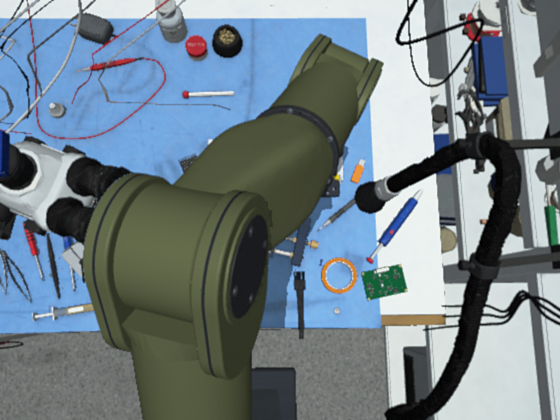

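Run:
```python
from h import *
np.set_printoptions(precision=3,suppress=True)
D=np.load('pics/top2.npy');S=np.load('pics/scene2.npy')
for u,v in [(110,260),(150,230),(170,300),(250,260),(130,300),(97,250),(110,200),(230,160),(300,120),(85,185),(100,220),(125,190),(340,60),(365,90)]:
    print('top',(u,v),pt("top",u,v,D[v,u]))
for u,v in [(200,40),(200,60),(240,40),(240,150),(320,40),(350,40),(320,100),(320,155),(196,40)]:
    print('scene',(u,v),pt("scene",u,v,S[v,u]))
# track from wrist view
s=r.get_state()
from scipy.spatial.transform import Rotation as Ro
T=np.eye(4);T[:3,:3]=Ro.from_quat(s['eef_rot']).as_matrix();T[:3,3]=s['tool_pos']
c=eyes.camera_params("wrist");Tc=T@c['T_tool_cam'];K=c['intrinsics']
def wr(u,v,z):
    d=Tc[:3,:3]@np.linalg.inv(K)@[u,v,1];o=Tc[:3,3];return o+d*(z-o[2])/d[2]
W=np.load('pics/wrist2.npy')
print('bar far end',wr(228,10,.084),wr(263,10,.084),'near',wr(238,297,.084),wr(266,293,.084))
print('gate L/R',wr(266,80,.061),wr(392,83,.046))
print('bed L/R z51',wr(270,200,.051),wr(354,200,.051))
print('plate rear top',wr(281,219,.079),wr(345,219,.079),'nose',wr(275,127,.051),wr(348,127,.051))
p=cv2.imread('pics/wrist2.png');cv2.imwrite('pics/wrist2z.png',cv2.resize(p[0:300,210:410],None,fx=2.6,fy=2,interpolation=cv2.INTER_CUBIC))
```

```text
top (110, 260) [0.424 0.01  0.743]
top (150, 230) [ 0.441 -0.015  0.751]
top (170, 300) [ 0.399 -0.027  0.743]
top (250, 260) [ 0.424 -0.074  0.726]
top (130, 300) [0.4   0.001 0.726]
top (97, 250) [0.429 0.017 0.746]
top (110, 200) [0.461 0.011 0.743]
top (230, 160) [ 0.497 -0.06   0.704]
top (300, 120) [ 0.546 -0.114  0.653]
top (85, 185) [0.561 0.169 0.355]
top (100, 220) [0.447 0.015 0.748]
top (125, 190) [0.467 0.003 0.74 ]
top (340, 60) [ 0.657 -0.168  0.541]
top (365, 90) [ 0.615 -0.191  0.555]
scene (200, 40) [0.414 0.019 0.738]
scene (200, 60) [0.4   0.022 0.725]
scene (240, 40) [ 0.403 -0.02   0.743]
scene (240, 150) [ 0.325 -0.008  0.67 ]
scene (320, 40) [ 0.494 -0.12   0.653]
scene (350, 40) [ 0.622 -0.2    0.535]
scene (320, 100) [ 0.62  -0.159  0.398]
scene (320, 155) [ 0.583 -0.163  0.266]
scene (196, 40) [0.415 0.023 0.738]
bar far end [ 0.623 -0.031  0.084] [ 0.644 -0.031  0.084] near [ 0.621 -0.227  0.084] [ 0.642 -0.224  0.084]
gate L/R [ 0.644 -0.068  0.061] [ 0.739 -0.069  0.046]
bed L/R z51 [ 0.646 -0.158  0.051] [ 0.714 -0.158  0.051]
plate rear top [ 0.654 -0.166  0.079] [ 0.701 -0.166  0.079] nose [ 0.65  -0.101  0.051] [ 0.706 -0.101  0.051]
```

View pics/wrist2z.png

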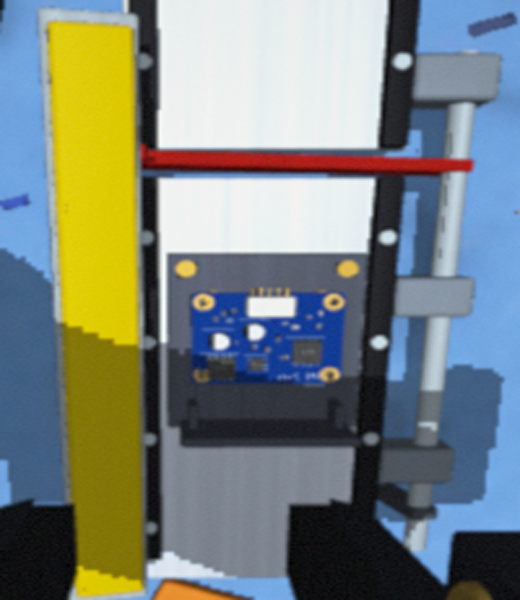

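>>> {"op": "carry_out", "data": {
  "targets": "0.455 0 -2 11 0;0.455 0 0 11 0;0.455 10 0 0 0;0.455 10 0 0 0;0.455 10 0 0 0;0.455 10 0 0 0;0.455 10 0 0 0;0.455 8 0 0 0;0.455 0 0 0 0;0.455 0 0 0 0"
}}

```text
clock: 6.15
tool_pos: [0.6525, -0.1907, 0.2659]
eef_rot: [-0.501, -0.499, 0.502, -0.498]
contact_force: [-0.1, 0.0, -0.3]
opening: 0.457
```

Run:
```python
from h import *
for i in range(3):
    s=r.get_state();print(s['tool_pos'],s['contact_force'])
    n="wrist"
    p,d=eyes.snapshot(n)
cv2.imwrite(f"pics/{n}3.png",p);np.save(f"pics/{n}3.npy",d)
p,d=eyes.snapshot("scene");cv2.imwrite(f"pics/scene3.png",cv2.resize(p[30:230,200:420],None,fx=3,fy=3))
```

```text
[ 0.65254167 -0.19072358  0.2659064 ] [-0.11397257  0.04548882 -0.31923352]
[ 0.65279128 -0.19093182  0.26663139] [-0.49672165 -0.56303218  0.37424092]
[ 0.65290749 -0.19103453  0.26706586] [-0.01731092 -1.23096663 -0.33455837]
```

View pics/wrist3.png

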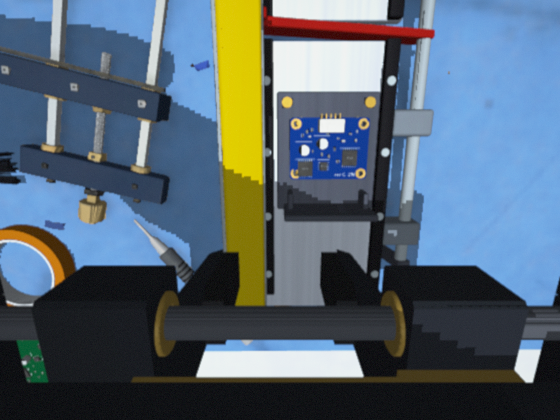

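View pics/scene3.png

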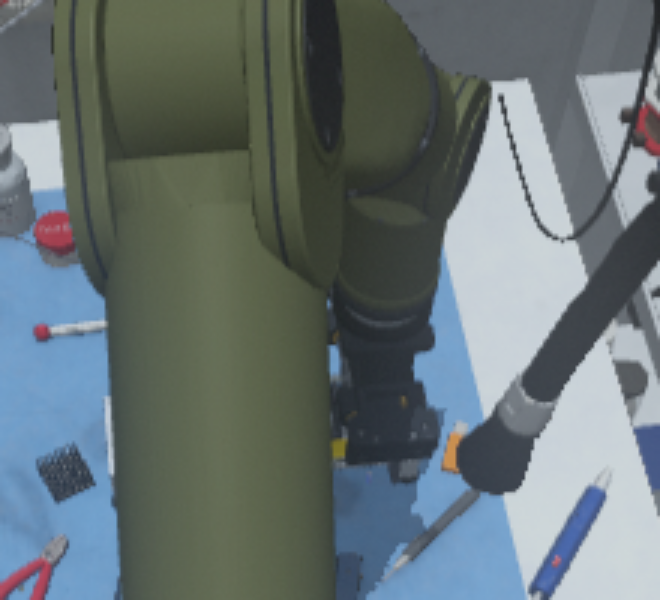

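>>> {"op": "carry_out", "data": {
  "targets": "0.455 10 1 0 0;0.455 8 0 0 0;0.455 6 0 0 0;0.455 6 0 0 0;0.455 4 0 0 0;0.455 4 0 0 0;0.455 3 0 0 0;0.455 2 0 0 0;0.455 0 0 0 0;0.455 0 0 0 0"
}}

```text
clock: 7.18
tool_pos: [0.6534, -0.191, 0.2237]
eef_rot: [-0.501, -0.499, 0.502, -0.498]
contact_force: [-4.1, -0.0, 4.9]
opening: 0.46
```

Run:
```python
from h import *
n="wrist"
for i in range(2):
    s=r.get_state();print(s['tool_pos'],s['contact_force'],s['moment'])
    p,d=eyes.snapshot(n)
cv2.imwrite(f"pics/{n}4.png",p);np.save(f"pics/{n}4.npy",d)
```

```text
[ 0.65342202 -0.19100758  0.22369245] [-4.14791467 -0.01425786  4.90818344] [-0.00911697  0.99325548 -0.04798514]
[ 0.65357348 -0.1909825   0.22384595] [-4.73060034  0.70950591  4.58538708] [-0.00934869  1.04477457  0.05340632]
```

View pics/wrist4.png

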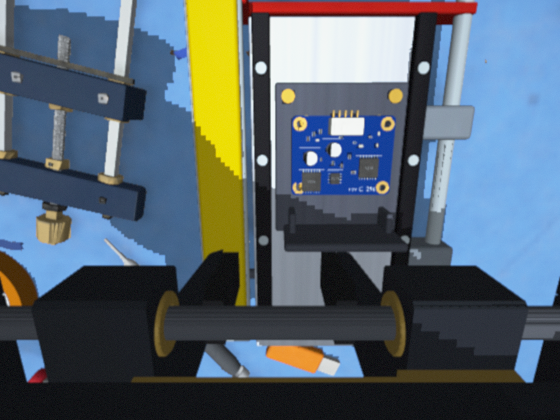

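```bash
cat >> h.py <<'E'
from scipy.spatial.transform import Rotation as Ro
def cloud(d,s):
    T=np.eye(4);T[:3,:3]=Ro.from_quat(s['eef_rot']).as_matrix();T[:3,3]=s['tool_pos']
    c=eyes.camera_params("wrist");Tc=T@c['T_tool_cam'];K=c['intrinsics']
    v,u=np.mgrid[0:420,0:560];P=np.stack([(u-K[0,2])/K[0,0]*d,(v-K[1,2])/K[1,1]*d,d],-1)
    return P@Tc[:3,:3].T+Tc[:3,3]
E
cat > look.py <<'E'
from h import *
import sys
np.set_printoptions(precision=4,suppress=True)
s=r.get_state();p,d=eyes.snapshot("wrist");cv2.imwrite(sys.argv[1],p)
C=cloud(d,s);h=cv2.cvtColor(p,cv2.COLOR_BGR2HSV);g=d>0
Y=cv2.inRange(h,(22,150,70),(34,255,255))>0;Y&=g
white=(h[...,1]<40)&(h[...,2]>100)&g&(abs(C[...,0]-.681)<.028)&(abs(C[...,2]-.045)<.015)&(C[...,1]<-.08)
red=((h[...,0]<6)|(h[...,0]>174))&(h[...,1]>150)&g&(abs(C[...,0]-.67)<.06)
print('tool',s['tool_pos'],s['contact_force'])
print('bar',np.median(C[Y],0),'bed',np.median(C[white],0),white.sum())
b=C[Y]; A=np.c_[b[:,0]-b[:,0].mean(),b[:,1]-b[:,1].mean(),np.ones(len(b))]
print('bar plane slopes x,y,z',np.linalg.lstsq(A,b[:,2],rcond=None)[0], b[:,0].min(),b[:,0].max())
R=C[red]
for lo in np.arange(.61,.74,.01):
    k=(R[:,0]>=lo)&(R[:,0]<lo+.01)
    if k.sum()>3: print('red x%.2f'%lo,k.sum(),'z',np.percentile(R[k,2],[50,95]),'y',np.median(R[k,1]))
E
python3 look.py pics/w5.png
```

```text
tool [ 0.6537 -0.191   0.224 ] [-3.9732  0.2234  5.4871]
bar [ 0.6272 -0.1256  0.0578] bed [ 0.6748 -0.097   0.0454] 10386
bar plane slopes x,y,z [ 0.8927 -0.1904  0.0663] 0.6153817123057078 0.7077169071648215
red x0.63 125 z [0.0418 0.0526] y -0.07236731830027418
red x0.64 253 z [0.0403 0.0507] y -0.07043577804418723
red x0.65 296 z [0.04   0.0414] y -0.07064316709894325
red x0.66 286 z [0.0402 0.0413] y -0.0708371747105128
red x0.67 289 z [0.04   0.0412] y -0.07086459592682984
red x0.68 286 z [0.04   0.0412] y -0.07084024363144367
red x0.69 286 z [0.0399 0.0414] y -0.07085857832317165
red x0.70 290 z [0.0398 0.0411] y -0.07080219778296315
red x0.71 273 z [0.04   0.0502] y -0.07127748781327195
red x0.72 273 z [0.0398 0.0411] y -0.07106851277487622
```

>>> {"op": "carry_out", "data": {
  "targets": "0.455 1 0 0 0;0.455 0 0 -2 0;0.455 0 0 -2 0;0.455 0 0 -2 0;0.455 0 0 -2 0;0.455 0 0 -2 0;0.455 0 0 -2 0;0.455 0 0 -2 0;0.455 0 0 -2 0;0.455 0 0 -2 0;0.455 0 0 0 0"
}}

```text
clock: 8.25
tool_pos: [0.6546, -0.1737, 0.2235]
eef_rot: [0.502, 0.497, -0.501, 0.5]
contact_force: [-0.9, -4.9, 5.5]
opening: 0.456
```

```bash
python3 look.py pics/w6.png
```

```text
tool [ 0.6546 -0.1737  0.2235] [-0.8753 -4.8858  5.4831]
bar [ 0.6271 -0.1107  0.0572] bed [ 0.6737 -0.1789  0.0453] 8096
bar plane slopes x,y,z [ 0.8818 -0.0907  0.0635] 0.6151237883865196 0.7067597038434895
red x0.63 134 z [0.0461 0.0528] y -0.07220199138960967
red x0.64 281 z [0.0396 0.0416] y -0.07072531068771337
red x0.65 293 z [0.0394 0.0408] y -0.0709917773343982
red x0.66 305 z [0.0394 0.0409] y -0.07099690708324291
red x0.67 297 z [0.0396 0.0409] y -0.07103586636035383
red x0.68 302 z [0.0394 0.0408] y -0.07103988619016235
red x0.69 297 z [0.0395 0.0409] y -0.07122115496588538
red x0.70 302 z [0.0395 0.0409] y -0.07123293822982867
red x0.71 295 z [0.0397 0.0495] y -0.07157078148526631
red x0.72 271 z [0.0397 0.0408] y -0.07118230061651401
```

View pics/w6.png

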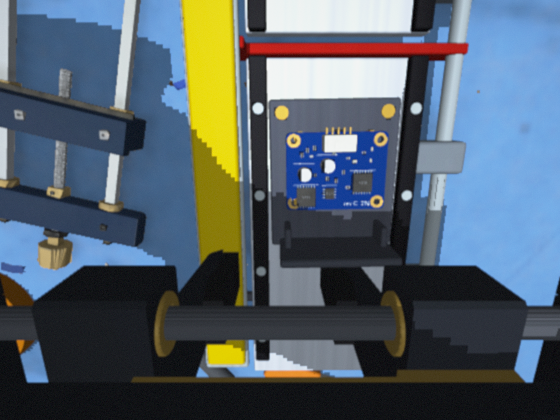

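>>> {"op": "carry_out", "data": {
  "targets": "0.455 0 0 -3 0;0.455 0 0 -3 0;0.455 0 0 -3 0;0.455 0 0 -3 0;0.455 0 0 -3 0;0.455 0 0 -3 0;0.455 0 0 -3 0;0.455 0 0 -3 0;0.455 0 0 0 0"
}}

```text
clock: 9.05
tool_pos: [0.6547, -0.1496, 0.2235]
eef_rot: [0.502, 0.497, -0.501, 0.5]
contact_force: [0.5, -4.5, 5.5]
opening: 0.452
```

```bash
python3 look.py pics/w7.png
```

```text
tool [ 0.6547 -0.1496  0.2235] [ 0.5002 -4.4541  5.4839]
bar [ 0.6269 -0.0884  0.0572] bed [ 0.6711 -0.2037  0.0452] 4938
bar plane slopes x,y,z [ 0.5823 -0.047   0.0606] 0.61503274168239 0.7060046173839865
red x0.63 69 z [0.0513 0.0526] y -0.07081703612987446
red x0.64 199 z [0.0397 0.0408] y -0.07050532038423582
red x0.65 12 z [0.0393 0.0447] y -0.06831390830676067
red x0.71 145 z [0.0399 0.0409] y -0.07095295567625516
red x0.72 210 z [0.0397 0.041 ] y -0.07084306289051483
```

View pics/w7.png

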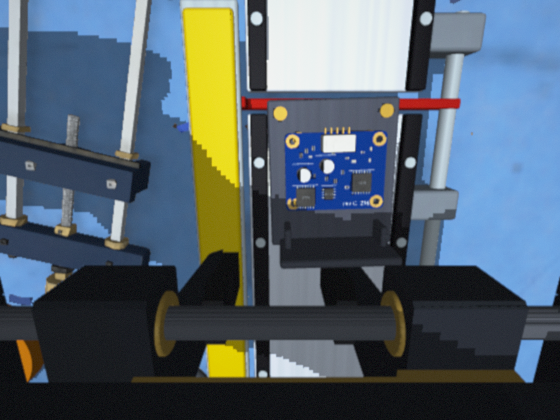

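>>> {"op": "carry_out", "data": {
  "targets": "0.455 0 0 -4 0;0.455 0 0 -4 0;0.455 0 0 -4 0;0.455 0 0 -4 0;0.455 0 0 -4 0;0.455 0 0 -4 0;0.455 0 0 -4 0;0.455 0 0 -4 0;0.455 0 0 -4 0;0.455 0 0 -4 0;0.455 0 0 0 0"
}}

```text
clock: 10.02
tool_pos: [0.655, -0.1093, 0.2235]
eef_rot: [0.502, 0.497, -0.501, 0.5]
contact_force: [-0.5, -3.9, 5.8]
opening: 0.452
```

```bash
python3 look.py pics/w8.png
```

```text
tool [ 0.655  -0.1093  0.2235] [-0.4975 -3.8944  5.8324]
bar [ 0.6279 -0.0773  0.0572] bed [ 0.6707 -0.164   0.0453] 4871
bar plane slopes x,y,z [ 0.9585 -0.0707  0.0672] 0.6154438822858709 0.7061855058748151
red x0.63 86 z [0.047  0.0527] y -0.06817654253231295
red x0.64 199 z [0.0396 0.0407] y -0.06950469942238297
red x0.71 108 z [0.0396 0.0408] y -0.06960662269641735
red x0.72 205 z [0.0396 0.0407] y -0.06994737342280091
```

View pics/w8.png

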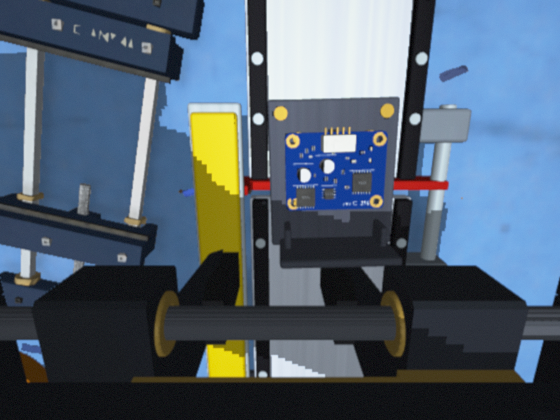

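>>> {"op": "carry_out", "data": {
  "targets": "0.455 0 0 -4 0;0.455 0 0 -4 0;0.455 0 0 -4 0;0.455 0 0 -4 0;0.455 0 0 -4 0;0.455 0 0 -4 0;0.455 0 0 -4 0;0.455 0 0 -4 0;0.455 0 0 -4 0;0.455 0 0 -4 0;0.455 0 0 -2 0;0.455 0 0 -2 0;0.455 0 0 0 0"
}}

```text
clock: 11.15
tool_pos: [0.6551, -0.0658, 0.2234]
eef_rot: [0.502, 0.497, -0.501, 0.5]
contact_force: [0.6, -5.0, 5.6]
opening: 0.453
```

```bash
python3 look.py pics/w9.png
```

```text
tool [ 0.6551 -0.0658  0.2234] [ 0.6235 -4.9756  5.6043]
bar [ 0.6301 -0.0477  0.0573] bed [ 0.672  -0.1247  0.0452] 3929
bar plane slopes x,y,z [0.9729 0.081  0.0817] 0.6157377654380115 0.7065458537587718
red x0.63 105 z [0.0437 0.0525] y -0.06767517598837727
red x0.64 86 z [0.0401 0.0514] y -0.07026056362456803
red x0.65 62 z [0.0397 0.0405] y -0.06975568537187568
red x0.68 12 z [0.1272 0.1282] y -0.03147701354283457
red x0.69 21 z [0.1274 0.1281] y -0.031411845245195615
red x0.72 117 z [0.0395 0.0408] y -0.06879782636682753
```

View pics/w9.png

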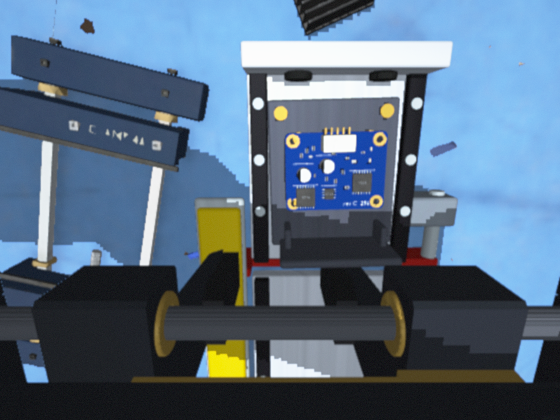

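>>> {"op": "carry_out", "data": {
  "targets": "0.455 0 0 -2 0;0.455 0 0 -2 0;0.455 0 0 -1 0;0.455 0 0 -1 0;0.455 0 0 -1 0;0.455 0 0 0 0"
}}

```text
clock: 11.7
tool_pos: [0.6551, -0.0593, 0.2235]
eef_rot: [0.502, 0.497, -0.502, 0.5]
contact_force: [0.1, -5.3, 6.1]
opening: 0.452
```

>>> {"op": "carry_out", "data": {
  "targets": "0.455 0 0 -1 0;0.455 0 0 0 0"
}}

```text
clock: 11.87
tool_pos: [0.6551, -0.059, 0.2235]
eef_rot: [-0.502, -0.496, 0.502, -0.5]
contact_force: [0.2, -7.2, 5.7]
opening: 0.454
```

```bash
python3 look.py pics/w10.png
```

```text
tool [ 0.6551 -0.059   0.2235] [ 0.2391 -7.248   5.7   ]
bar [ 0.6302 -0.0443  0.0574] bed [ 0.6735 -0.1205  0.0452] 3437
bar plane slopes x,y,z [0.92   0.1382 0.0804] 0.6157590268722735 0.7064142323460345
red x0.63 102 z [0.0429 0.0528] y -0.06764856214284373
red x0.64 67 z [0.0396 0.0472] y -0.07082554595875146
red x0.65 115 z [0.0397 0.0406] y -0.07003134356154139
red x0.66 122 z [0.0399 0.0408] y -0.07000003948946125
red x0.67 82 z [0.0396 0.0563] y -0.07021596064510624
red x0.68 6 z [0.1257 0.1262] y -0.02794561925402125
red x0.69 6 z [0.0843 0.0868] y -0.04836897146324802
red x0.70 72 z [0.0397 0.0407] y -0.06981896502581854
red x0.71 30 z [0.0398 0.0408] y -0.07017913615800928
red x0.72 13 z [0.0319 0.0412] y -0.06781618211141989
```

View pics/w10.png

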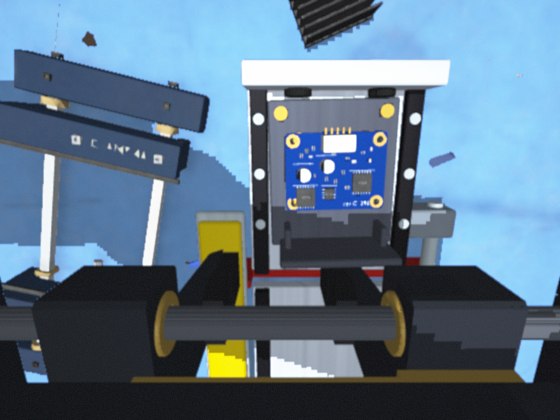

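>>> {"op": "carry_out", "data": {
  "targets": "0.455 0 0 -1 0;0.455 0 0 0 0;0.455 0 0 0 0"
}}

```text
clock: 12.17
tool_pos: [0.6551, -0.0586, 0.2235]
eef_rot: [-0.502, -0.496, 0.502, -0.5]
contact_force: [0.2, -8.8, 4.9]
opening: 0.458
```

>>> {"op": "carry_out", "data": {
  "targets": "0.455 0 0 -1 0;0.455 0 0 0 0;0.455 0 0 0 0"
}}

```text
clock: 12.42
tool_pos: [0.655, -0.0582, 0.2235]
eef_rot: [-0.502, -0.496, 0.503, -0.5]
contact_force: [-0.4, -10.0, 5.0]
opening: 0.456
```

```bash
python3 look.py pics/w11.png|head -1; python3 -c "
import cv2;p=cv2.imread('pics/w11.png');cv2.imwrite('pics/w11z.png',cv2.resize(p[50:300,210:450],None,fx=3,fy=2.4))"
```

```text
tool [ 0.655  -0.0582  0.2235] [ -0.4216 -10.0139   4.9643]
```

View pics/w11z.png

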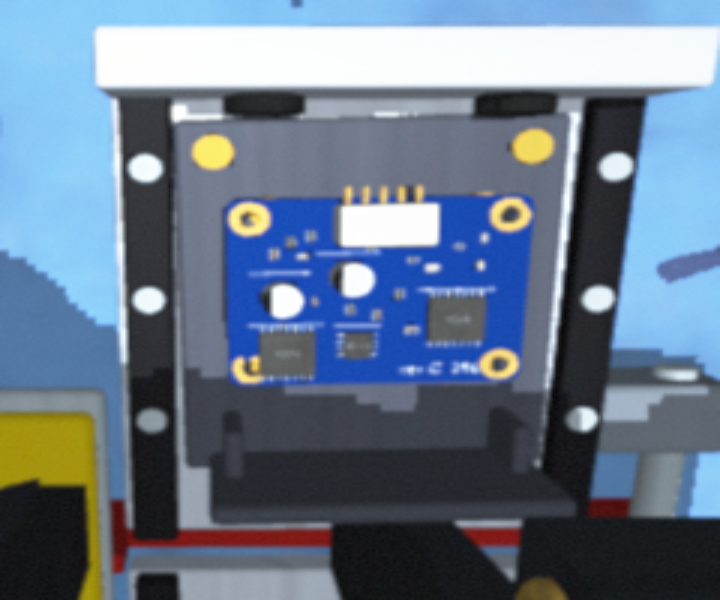

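>>> {"op": "carry_out", "data": {
  "targets": "0.455 0 0 -1 0;0.455 0 0 -1 0;0.455 0 0 -1 0;0.455 0 0 0 0;0.455 0 0 0 0"
}}

```text
clock: 12.88
tool_pos: [0.6549, -0.0573, 0.2238]
eef_rot: [-0.501, -0.494, 0.504, -0.5]
contact_force: [-0.1, -13.0, 4.9]
opening: 0.456
```

```bash
python3 look.py pics/w12.png|head -1; python3 -c "
import cv2;p=cv2.imread('pics/w12.png');cv2.imwrite('pics/w12z.png',cv2.resize(p[50:300,210:450],None,fx=3,fy=2.4))"
```

```text
tool [ 0.6549 -0.0573  0.2238] [ -0.1159 -12.9739   4.9403]
```

View pics/w12z.png

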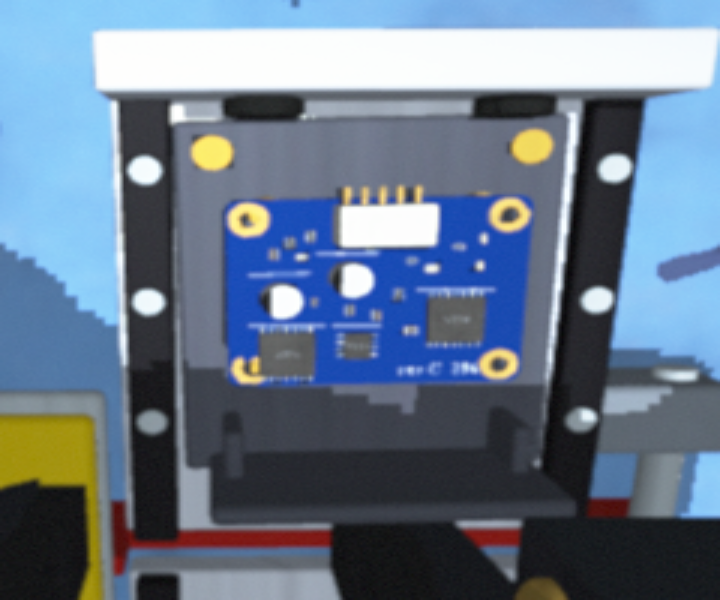

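>>> {"op": "carry_out", "data": {
  "targets": "0.455 0 0 3 0;0.455 0 0 3 0;0.455 0 0 2 0;0.455 0 0 0 0;0.432 0 -1 0 0;0.41 0 -1 0 0;0.387 0 -1 0 0;0.364 0 -1 0 0;0.341 0 -1 0 0;0.318 0 -1 0 0;0.295 0 -1 0 0;0.273 0 -1 0 0;0.273 0 0 0 0;0.273 0 0 0 0"
}}

```text
clock: 14.1
tool_pos: [0.6467, -0.0595, 0.2228]
eef_rot: [0.502, 0.499, -0.501, 0.499]
contact_force: [2.8, -1.3, 4.6]
opening: 0.272
```

```bash
python3 look.py pics/w13.png|head -2; python3 -c "
import cv2;p=cv2.imread('pics/w13.png');cv2.imwrite('pics/w13z.png',cv2.resize(p[50:300,210:450],None,fx=3,fy=2.4))"
```

```text
tool [ 0.6467 -0.0595  0.2228] [ 2.8229 -1.3155  4.5592]
bar [ 0.6297 -0.0443  0.0567] bed [ 0.6638 -0.1209  0.0453] 1653
```

View pics/w13z.png

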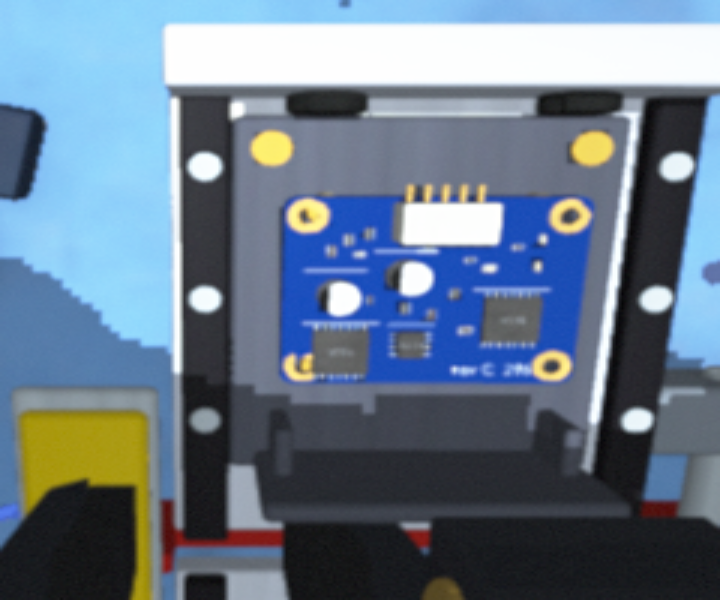

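>>> {"op": "carry_out", "data": {
  "targets": "0.273 0 0 -1 0;0.273 0 0 -1 0;0.273 0 0 -1 0;0.273 0 0 -1 0;0.273 0 0 -1 0;0.273 0 0 -1 0;0.273 0 0 0 0;0.273 0 0 0 0"
}}

```text
clock: 14.82
tool_pos: [0.6464, -0.0581, 0.223]
eef_rot: [-0.501, -0.496, 0.504, -0.5]
contact_force: [5.1, -8.0, 4.4]
opening: 0.276
```

```bash
python3 look.py pics/w14.png|head -2; python3 -c "
import cv2;p=cv2.imread('pics/w14.png');cv2.imwrite('pics/w14z.png',cv2.resize(p[50:300,210:450],None,fx=3,fy=2.4))"
```

```text
tool [ 0.6464 -0.0581  0.223 ] [ 5.0782 -7.9872  4.3871]
bar [ 0.6297 -0.0443  0.0569] bed [ 0.6638 -0.1216  0.0452] 1610
```

View pics/w14z.png

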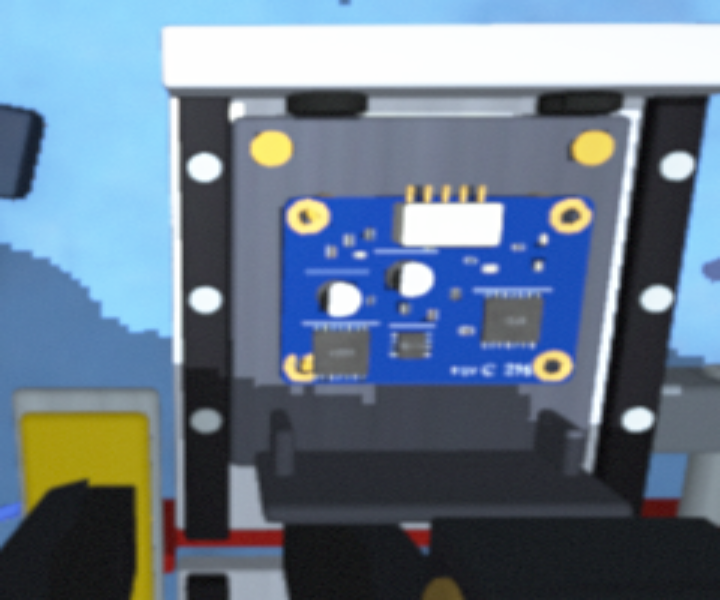

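>>> {"op": "carry_out", "data": {
  "targets": "0.273 0 0 2 0;0.273 0 0 2 0;0.273 0 0 2 0;0.273 0 0 2 0;0.273 0 0 0 0;0.273 -2 0 0 0;0.273 -3 0 0 0;0.273 -3 0 0 0;0.273 -3 0 0 0;0.273 -3 0 0 0;0.273 -3 0 0 0;0.273 -3 0 0 0;0.273 -3 0 0 0;0.273 -3 0 0 0;0.273 -5 0 0 0;0.273 -5 0 0 0;0.273 -5 0 0 0;0.273 -10 0 0 0;0.273 -20 0 0 0;0.273 -20 0 0 0"
}}

```text
clock: 16.53
tool_pos: [0.6457, -0.0618, 0.3141]
eef_rot: [-0.501, -0.499, 0.502, -0.498]
contact_force: [0.7, 0.8, 0.5]
opening: 0.275
```

>>> {"op": "carry_out", "data": {
  "targets": "0.273 -20 0 5 0;0.273 -20 0 5 0;0.273 -20 0 5 0;0.273 -10 0 5 0;0.273 0 0 0 0;0.273 0 0 0 0"
}}

```text
clock: 17.03
tool_pos: [0.646, -0.0822, 0.3838]
eef_rot: [0.502, 0.498, -0.502, 0.498]
contact_force: [0.3, 1.3, 0.4]
opening: 0.276
```

```bash
python3 look.py pics/w15.png
```

```text
tool [ 0.646  -0.0822  0.3838] [0.3022 1.3372 0.3892]
bar [ 0.6358 -0.0746  0.0856] bed [ 0.6727 -0.12    0.0452] 4113
bar plane slopes x,y,z [2.5805 0.6532 0.1455] 0.6073179873462147 0.7060451573691091
red x0.64 28 z [0.0628 0.0764] y -0.06864368303321505
red x0.65 60 z [0.0607 0.0629] y -0.06851482718838933
red x0.66 56 z [0.0585 0.0602] y -0.06863712053462445
red x0.67 59 z [0.0559 0.0578] y -0.06876914389385089
red x0.68 61 z [0.0533 0.0554] y -0.06888203840542984
red x0.69 61 z [0.0508 0.0526] y -0.06891390810801562
red x0.70 53 z [0.0482 0.0503] y -0.06882631738833617
red x0.71 50 z [0.0459 0.0477] y -0.06924000250544055
red x0.72 55 z [0.0432 0.0451] y -0.06943858334024078
```

View pics/w15.png

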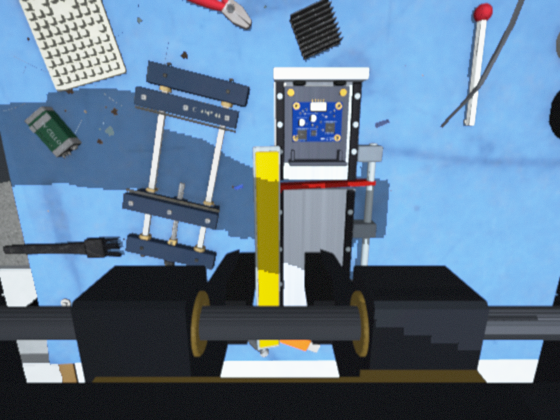

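Run:
```python
from h import *
np.set_printoptions(precision=4,suppress=True)
s=r.get_state();p,d=eyes.snapshot("wrist");C=cloud(d,s)
cv2.imwrite('pics/w16z.png',cv2.resize(p[60:200,260:390],None,fx=5,fy=4,interpolation=cv2.INTER_CUBIC))
pl=(C[...,2]>.073)&(C[...,2]<.084)&(C[...,0]>.655)&(C[...,0]<.708)&(C[...,1]>-.06)&(C[...,1]<-.02)
P=C[pl];print(len(P),P.min(0),P.max(0),np.median(P,0))
for a,b in((.658,.672),(.69,.704)):
    k=(P[:,0]>a)&(P[:,0]<b);print(a,np.median(P[k,1]),np.percentile(P[k,1],5))
```

```text
285 [ 0.655  -0.0473  0.0737] [ 0.7054 -0.0437  0.0812] [ 0.6798 -0.0452  0.079 ]
0.658 -0.04514104697969993 -0.04694524892182466
0.69 -0.04531499681465971 -0.04712603192153085
```

View pics/w16z.png

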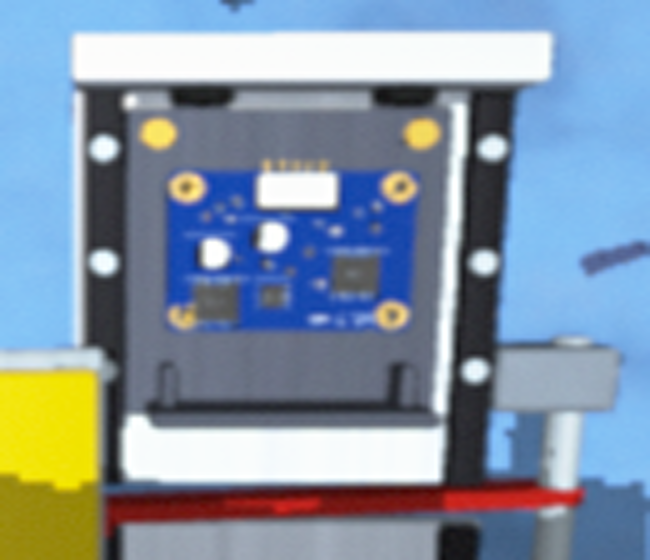

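```bash
python3 -c "
from plant import r
print(r.get_state()['qd']);print(r.finish_job())"
```

```text
[-0.00280337  0.01169077 -0.00283196  0.00048388  0.00080076 -0.00078983
 -0.00035008]
the job is handed in; nothing more can be done
None
```

The carrier is home against the end stop, the gate is up again behind it, and I handed the job in at about 17 s of the 56 s.

**What I did:** One fingertip held the release bar down while the other pushed the carrier by its back plate over the gate to the buffers. The bar top stayed about 12 mm above the bed (roughly 0.25 rad), and the gate read about 5 mm below the bed throughout. I then backed off and lifted clear.

**Correction on the way:** At first contact the carrier sat slightly twisted, with its left nose corner about 1 mm off the buffer. I kept the bar held, moved the pushing finger left by narrowing the jaws and shifting the tool, and pressed again. It then seated squarely on both buffers.

**Last checks, from the wrist camera:**
- **Carrier:** the rear face is 21.8 mm past the gate, against a nominal 22 mm, and both ends of the back plate agree to 0.2 mm.
- **Gate:** the leaf is tilted up, from just about bed level on the right to about 17 mm above the bed on the left. The bar is back at its rest height.
- **Robot:** the tool is well above the track and reads about 1 N, which is within noise.

**Disagreements and limits:**
- The fixed cameras and the wrist camera differed by up to about 10 mm along the track early on (least at the gate, most at the carrier's back plate), so I relied on contact force and the wrist view for the seating.
- The push peaked at about 13 N on the wrist sensor.
- I saw no contact with the bystanders, but I made no separate before-and-after check of where they lie.

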